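Turn the back-to-front washing-powder carton in its sleeve

TASK

Two like washing-powder cartons stand aslant in open-topped sleeves screwed to the worktop; the dark metal pouring spout of each should stand over the cut-down end of its sleeve, which points to the back right, the tap's side, but one carton was put in the wrong way round. Slide that carton straight up out of its sleeve, turn it half round, slide it back fully home in the same sleeve, without dropping it, with its spout over the cut-down end, and let go. Leave the other carton as it is.

Things in the scene. Friction and masses are not known exactly. Their poses are not given: they have to be found in the camera images.
- carton_a: the carton that stands the wrong way round: upright rigid blue-and-white box 48 (x) by 101 (y) by 154 mm tall, 0.2 to 0.45 kg, spout on its -y end. Origin: centre of its underside (4 mm above the worktop when home); z up. The upper 80 mm stand free above the sleeve, to be gripped across the 48 mm from above.
- carton_a_spout (a point): the carton's dark metal pouring spout, 26 mm wide, that sticks out 20 mm from the narrow -y end near the top: a point 65 mm from the carton's upright middle axis along its own -y and 127 mm above its underside; axes as the carton's. It points over the sleeve's tall end (sleeve's +y) at the start and must point over the cut-down end (sleeve's -y).
- sleeve_a: fixed white metal sleeve round the foot of carton_a. Pocket 64 (x) by 117 mm (y), 8 mm play a side; walls 3 mm, flared lips up to 75 mm above the worktop, 10 mm outside the pocket; floor 4 mm up. Its narrow -y end, to the back right seen from the robot, is cut down to an 18 mm sill between corner strips. Origin: underside centre, on the worktop; z up. Carton_b's is over 0.2 m off.
- carton_b: bystander: a carton identical to carton_a in the other sleeve, already the right way round. Same origin and axes as carton_a. Do not disturb it.

How it is judged:
On the way, in this order (a step that is already met when the one before it is completed fails the run):
1. the back-to-front carton is clear above its sleeve (z of carton_a in the frame of sleeve_a above 0.075 m and contact force between carton_a and sleeve_a below 0.1 N), for 0.1 s.
2. the carton is back down in its sleeve the right way round (horizontal distance between carton_a and sleeve_a below 0.015 m and z of carton_a in the frame of sleeve_a below 0.014 m and angle between carton_a's own z axis and vertical below 0.12 rad and y of carton_a_spout in the frame of sleeve_a below -0.04 m), for 0.2 s.
At the end, for the whole second after the job is handed in: carton_a stands released, upright (within 7 degrees) and at rest on the floor of its own sleeve (underside within 10 mm of the sleeve's floor, middle within 15 mm of the sleeve's middle), its spout over the cut-down end; carton_b is still standing within 15 mm of where it was (all of step 2 and linear speed of carton_a below 0.02 m/s and contact force between carton_a and the fingers below 0.1 N and distance of carton_b from where it was at the start of the episode below 0.015 m and angle between carton_b's own z axis and vertical below 0.12 rad); the robot touches nothing.
It fails at once if the other carton is shifted or tipped (distance of carton_b from where it was at the start of the episode above 0.03 m or angle between carton_b's own z axis and vertical above 0.25 rad).
It fails at once if the carton is dropped: falling freely out of the fingers (linear speed of carton_a above 0.5 m/s and contact force between carton_a and the fingers below 0.1 N).
It fails at once if the carton is laid over (angle between carton_a's own z axis and vertical above 0.7 rad).
It also fails if it takes over 42 s, if anything falls off the work surface, if the arm or the gripper's body presses on something with over 40 N, if the wrist force passes 120 N, or if a joint passes its speed limit or range.

ROBOT

A 6-joint arm with a two-finger parallel gripper is mounted at the origin on a cart in front of the work surface, level with it; the furniture and walls round the work are solid. World frame = base frame: x ahead of the robot, y to its left, z up, the work surface at z = 0. Lengths are in m, angles in rad, forces in N, time in s.
With the tool pointing down it reaches from about 0.3 to 0.775 m from the base axis. Payload 14.6 kg.
Tool frame: the origin (TCP) lies at the very end of the fingers, on their centre line; the grasp point (between the pads) lies 19 mm behind it; z points along the fingers, y is the line along which they close (so a half turn about z gives the same grasp; the last joint's range is limited). The gripper opens to 94 mm and grips with 3 to 60 N. Pads are 16 mm wide; open, the fingers measure 119 mm over their backs; the gripper's body (75 mm by 177 mm) begins 78 mm behind the grasp point.
Start: joints at [1.238, 0.3, 1.521, -0, 1.321, -0.067], TCP at [0.144, 0.531, 0.166] pointing down, gripper open.
Joint ranges: [-3.03, 3.03], [-0.79, 2.21], [0.23, 2.52], [-1.04, 4.18], [0, 3.07], [-2.55, 2.55]. Speed limits (rad/s): [2.22, 2.22, 2.57, 3.14, 3.14, 3.14].

INTERFACE

Orientations are given as [roll, pitch, yaw] about the fixed x, y, z axes, in that order (R = Rz(yaw) Ry(pitch) Rx(roll)).
In Python, from station import * gives the robot as it stands.
- The arm moves only by the tool jog_arm, never from a script. Its argument "rows" is a list of rows, each a list of 3 entries, a list of its own where there are three numbers: the shift along the tool's x, y, z in m, then the turn about the tool's z in degrees, then the finger opening in m, from 0 to 0.094. A call has 1 to 12 rows; each row shifts and turns the commanded pose from where the row before left it, along the tool's axes as they then stand; what a row does not reach is not made up. A row lasts 1/12 s, in which the tool goes at most 41.7 mm and 7.16 degrees, less where a joint would pass 70% of its speed; a pose out of reach is approached as far as the arm can. A call is refused whole if a number of a shift passes 0.0417 or a number of a turn 7.16, either way. A call with a gripper value outside its range is refused whole. The fingers move at their own pace and stop on an object; "squeeze" is the grip in N (left out, the last holds). Time passes only in rows, so rows that do not move let the fingers close. It gives the time, the measured TCP pose, the force, the opening and the grip force at its end, in the units of the state.
- get_obs(): the state, without advancing time (a new reading comes with each control period).
- camera(name): name is "scene" or "top"; returns a dict with "image" (400x640x3 uint8, red, green, blue), "range_z" (400x640 float32, m along the optical axis (not along the pixel's ray), 0 where there is no reading), "K" (3x3 intrinsics, pixels), "world_from_camera" (4x4, takes a point from camera to world coordinates). Camera axes: x right, y up, looking along -z (the intrinsics and any distortion apply to the point x, -y, -z); pixel columns grow to the right and rows downward; lengths in m; the calibration is good to about 2 mm. A picture is of the moment at which its call begins.
- hand_in(): hands the job in; it is judged then, once.
Trained networks look in a picture, given as the dict that the camera call returned (one of the last four; its "shot" number tells which), for a name from the list of things; names that differ only in an ending like _2 or _b are one class to them, and where a whole thing is asked for, a point or a joint stands for the part that bears it (a point fixed in the world has none). Each returns a list of dicts, best first, with "p" (0 to 1); they miss things now and then, are a little off and sometimes report something else, mostly with a low value. They report only what shows in the picture. A call takes as long as a camera call.
- search_frame(label, picture): "at" ([column, row] as shares, 0 to 1, of the picture: columns of its width, rows of its height, amid what is visible of it).
- spot_point(label, picture): "at" ([column, row] as shares, 0 to 1, of the picture: columns of its width, rows of its height: a listed point, or the origin of a listed thing).
The state is a dict: "time_s": time; "qpos": joint angles; "joint_vel": joint speeds; "tau": joint torques, N m; "ee_pos": TCP position; "eef_rot": TCP orientation; "force": force on the tool from outside, world axes, zero at the start; "moment": the same for the moment, N m; "grip_width": finger opening in m; "grip_force": force on a finger pad.
Only numpy, scipy, OpenCV 4.12 (cv2) and the standard library are available. Lean on these libraries where they do the work, as an engineer would, in place of code of your own. Each camera call takes 0.05 s, during which the arm holds its last target. There are 200 camera calls.

## Working session

There is one attempt and no reset: what is moved stays moved. The work goes in short steps, Python scripts to look and compute and a tool call to move; the robot and the scene stay as the last step left them, time stands still between calls to the robot, and variables do not carry over. Pictures are saved under pics/ and viewed, at most 10 in all, crops included, and the job is handed in when it is done.

Besides the shell and the picture viewer there is one more tool, called by a JSON object that holds its "fn" and its "kwargs". jog_arm: Moves the arm, as the interface text tells. Its arguments: {"type":"object","properties":{"rows":{"type":"array","items":{"type":"array"}},"squeeze":{"type":"number"}},"required":["rows"]}

```bash
mkdir -p pics
cat > h.py <<'E'
from station import *
import numpy as np, cv2
def cloud(p):
    K=np.array(p["K"]);z=p["range_z"];v,u=np.mgrid[:400,:640]
    c=np.stack([(u-K[0,2])/K[0,0]*z,-(v-K[1,2])/K[1,1]*z,-z],-1)
    T=np.array(p["world_from_camera"]);w=c@T[:3,:3].T+T[:3,3];w[z<=0]=np.nan
    return w
E
python3 - <<'E'
from h import *
o=get_obs();print({k:np.round(o[k],3) for k in("time_s","qpos","ee_pos","eef_rot","grip_width")})
for n in("top","scene"):
    p=camera(n);w=cloud(p);cv2.imwrite(f"pics/{n}0.png",p["image"][...,::-1])
    print(n,np.round(np.array(p["world_from_camera"]),2).tolist())
    for f,l in((search_frame,"carton_a"),(spot_point,"carton_a"),(spot_point,"carton_a_spout"),(spot_point,"sleeve_a")):
        for d in f(l,p)[:4]:
            u,v=int(d["at"][0]*640),int(d["at"][1]*400);print(f.__name__,l,round(d["p"],2),u,v,np.round(w[v,u],3))
    m=(abs(w[...,2]-.158)<.006)
    n_,lab,st,ce=cv2.connectedComponentsWithStats(m.astype(np.uint8))
    for i in range(1,n_):
        if st[i,4]>150:
            q=w[lab==i][:,:2].astype(np.float32);print(st[i].tolist(),q.mean(0),cv2.minAreaRect(q))
E
```

```text
{'time_s': np.float64(0.0), 'qpos': array([ 1.238,  0.3  ,  1.522, -0.   ,  1.321, -0.067]), 'ee_pos': array([0.144, 0.53 , 0.165]), 'eef_rot': array([-3.14 , -0.   ,  2.876]), 'grip_width': np.float64(0.094)}
top [[0.14, 0.76, -0.63, -0.08], [-0.99, 0.11, -0.09, -0.08], [0.0, 0.64, 0.77, 0.87], [0.0, 0.0, 0.0, 1.0]]
call carton_a 0.77 262 212 [0.492 0.129 0.141]
call carton_a 0.58 392 238 [ 0.455 -0.115  0.157]
call carton_a 0.74 265 241 [0.486 0.13  0.056]
call carton_a 0.6 383 271 [ 0.438 -0.108  0.074]
call carton_a_spout 0.86 241 218 [0.486 0.17  0.123]
call sleeve_a 0.64 268 240 [0.48  0.121 0.069]
[84, 74, 44, 9, 178] [0.82130593 0.57898533] ((0.8222312927246094, 0.5796621441841125), (0.10488758981227875, 0.011143136769533157), 87.72602844238281)
[180, 83, 353, 37, 1506] [ 0.82117486 -0.00939641] ((0.8208155035972595, 0.0007957816123962402), (0.010582778602838516, 0.7931845784187317), 0.051917996257543564)
[32, 89, 31, 38, 202] [0.69941944 0.65913534] ((0.7012388706207275, 0.659419059753418), (0.006375886034220457, 0.11956839263439178), 89.76490020751953)
[137, 100, 49, 18, 23
[... 2035 characters left out ...]
0.050777681171894073, 0.09956222772598267), 56.90665817260742)
[313, 206, 56, 24, 1007] [ 0.48550582 -0.12194351] ((0.4880537688732147, -0.12000678479671478), (0.047828733921051025, 0.10007894039154053), 51.066322326660156)
[533, 207, 44, 23, 262] [ 0.74083143 -0.41611722] ((0.7461156249046326, -0.41575998067855835), (0.0331653393805027, 0.07388963550329208), 11.59211540222168)
[584, 206, 56, 30, 326] [ 0.8202941  -0.49315414] ((0.8203278183937073, -0.49280786514282227), (0.007429944816976786, 0.0957501083612442), 0.46343252062797546)
[7, 347, 101, 51, 533] [-0.01047185 -0.06211958] ((-0.015339411795139313, -0.05159164220094681), (0.03906679153442383, 0.12930703163146973), 72.43170166015625)
```

View pics/top0.png

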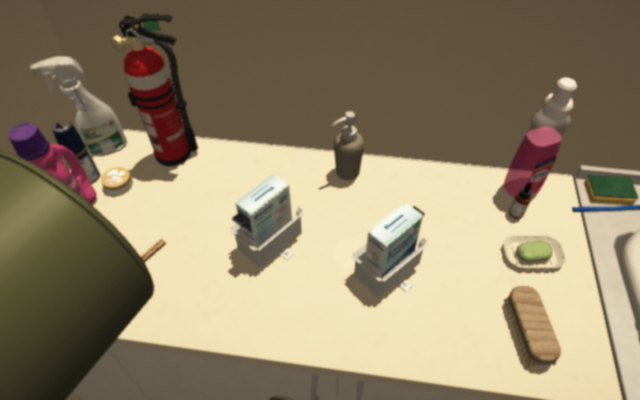

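View pics/scene0.png

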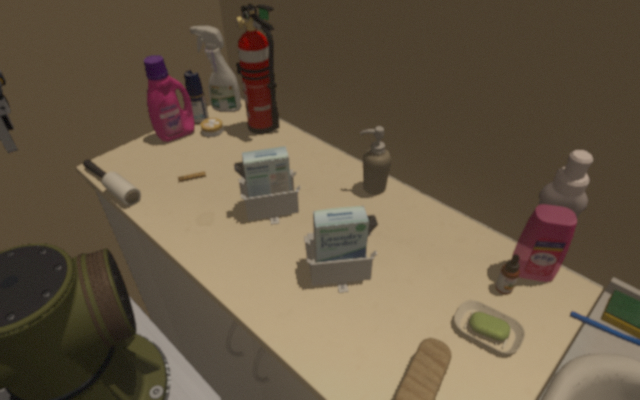

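```bash
cat > s.py <<'E'
from h import *
a=np.radians(57)
ex=np.array([np.cos(a),np.sin(a)]);ey=np.array([-np.sin(a),np.cos(a)])  # sleeve x,y ; -y back right
c=np.array([.523,.134])
def slv(p,c=c):
    w=cloud(p);d=w[...,:2]-c;return w,d@ex,d@ey
if __name__=="__main__":
  for n in("top","scene"):
    w,x,y=slv(camera(n));z=w[...,2]
    # lip outline: points near top of lips
    m=(z>.066)&(z<.080)&(abs(x)<.07)&(abs(y)<.09)
    print(n,m.sum(),"x",np.percentile(x[m],[1,99]).round(4),"y",np.percentile(y[m],[1,99]).round(4))
    for s in(-1,1):
        k=m&(s*x>.03)&(abs(y)<.04);print("long side",s,k.sum(),np.percentile(x[k],[2,50,98]).round(4) if k.any() else "")
        k=m&(s*y>.053)&(abs(x)<.03);print("end",s,k.sum(),np.percentile(y[k],[2,50,98]).round(4) if k.any() else "")
    k=(z>.1)&(z<.148)&(abs(x)<.06)&(abs(y)>.055)&(abs(y)<.09);print("spout",k.sum(),x[k].mean(),y[k].mean(),z[k].mean())
    k=(z>.085)&(z<.3)&(abs(x)<.15)&(abs(y)<.2)&~((abs(x)<.03)&(abs(y)<.085));print("near",k.sum(),np.c_[x[k],y[k],z[k]][::40].round(2).tolist()[:12])
E
python3 s.py
```

```text
top 550 x [-0.0423  0.0419] y [-0.0681  0.0666]
long side -1 100 [-0.0426 -0.0393 -0.0321]
end -1 16 [-0.0706 -0.0665 -0.062 ]
long side 1 0 
end 1 87 [0.0567 0.063  0.0668]
spout 97 5.673677499093944e-06 0.062391067713438914 0.1309237107603261
near 0 []
scene 469 x [-0.043   0.0408] y [-0.0695  0.0665]
long side -1 68 [-0.0431 -0.0398 -0.0341]
end -1 26 [-0.0717 -0.0658 -0.0609]
long side 1 0 
end 1 74 [0.0566 0.0619 0.0668]
spout 92 -3.6376910750375353e-06 0.06221476660202836 0.13260830087681558
near 0 []
```

The carton on the left (top ~(265,205), dark spout at ~(241,218) pointing front left) is the wrong one. The right carton (~(395,240)) has its spout back right at ~(420,212). Sleeve and carton centre are at about (0.523, 0.134), and the long axis points at -33°. The sizes agree (49 x 101 mm), so I'm moving.

{"fn": "jog_arm", "kwargs": {"rows": [[[0,0,-0.02],0,0.094],[[0,0,-0.02],0,0.094],[[-0.0294,-0.0178,0],0,0.094],[[-0.0294,-0.0178,0],0,0.094],[[-0.0294,-0.0178,0],0,0.094],[[-0.0294,-0.0178,0],0,0.094],[[-0.0294,-0.0178,0],0,0.094],[[-0.0294,-0.0178,0],0,0.094],[[-0.0294,-0.0178,0],0,0.094],[[-0.0294,-0.0178,0],0,0.094],[[-0.0294,-0.0178,0],0,0.094],[[-0.0294,-0.0178,0],0,0.094]]}}

```text
time_s: 1.6
ee_pos: [0.3823, 0.2803, 0.2057]
eef_rot: [3.141, 0.0, 2.876]
force: [-0.1, 0.1, -0.2]
grip_width: 0.094
grip_force: 0.0
```

{"fn": "jog_arm", "kwargs": {"rows": [[[-0.0294,-0.0178,0],0,0.094],[[-0.0294,-0.0178,0],0,0.094],[[-0.0294,-0.0178,0],0,0.094],[[-0.0294,-0.0178,0],0,0.094],[[-0.0294,-0.0178,0],0,0.094],[[-0.0294,-0.0178,0],0,0.094],[[0,0,0],6,0.094],[[0,0,0],6,0.094],[[0,0,0],5.8,0.094],[[0,0,0],0,0.094],[[0,0,0],0,0.094],[[0,0,0],0,0.094]]}}

```text
time_s: 2.6
ee_pos: [0.5235, 0.1324, 0.2056]
eef_rot: [3.141, 0.0, 2.569]
force: [-0.8, 0.7, -1.2]
grip_width: 0.0939
grip_force: 0.0
```

```bash
cat > e.py <<'E'
from s import *
def err(c=c):
    o=get_obs();r,p,yaw=o["eef_rot"];e=np.r_[c-o["ee_pos"][:2]]
    print("t",o["time_s"],"pos",np.round(o["ee_pos"],4),"rot",np.degrees(o["eef_rot"]).round(2),"q6",o["qpos"][5].round(3),"F",np.round(o["force"],1),"w",o["grip_width"].round(4))
    print("tool shift x,y",(e@[np.cos(yaw),np.sin(yaw)]).round(4),(e@[np.sin(yaw),-np.cos(yaw)]).round(4))
if __name__=="__main__": err()
E
python3 e.py
```

```text
Traceback (most recent call last):
  File "e.py", line 6, in <module>
    if __name__=="__main__": err()
                             ~~~^^
  File "e.py", line 4, in err
    print("t",o["time_s"],"pos",np.round(o["ee_pos"],4),"rot",np.degrees(o["eef_rot"]).round(2),"q6",o["qpos"][5].round(3),"F",np.round(o["force"],1),"w",o["grip_width"].round(4))
                                                                                                                                                          ^^^^^^^^^^^^^^^^^^^^^
AttributeError: 'float' object has no attribute 'round'
```

{"fn": "jog_arm", "kwargs": {"rows": [[[0.001,0.001,0.015],0,0.094],[[0,0,0.015],0,0.094],[[0,0,0.015],0,0.094],[[0,0,0.015],0,0.094],[[0,0,0.015],0,0.094],[[0,0,0.015],0,0.094],[[0,0,0.015],0,0.094],[[0,0,0],0,0.094],[[0,0,0],0,0.094]], "squeeze": 40}}

```text
time_s: 3.35
ee_pos: [0.523, 0.1338, 0.1005]
eef_rot: [-3.141, -0.001, 2.567]
force: [0.1, -0.1, -0.3]
grip_width: 0.0938
grip_force: 0.0
```

{"fn": "jog_arm", "kwargs": {"rows": [[[0,0,0],0,0.07],[[0,0,0],0,0.06],[[0,0,0],0,0.052],[[0,0,0],0,0.048],[[0,0,0],0,0.044],[[0,0,0],0,0.04],[[0,0,0],0,0.035],[[0,0,0],0,0.035],[[0,0,0],0,0.035],[[0,0,0],0,0.035]]}}

```text
time_s: 4.18
ee_pos: [0.5233, 0.1337, 0.1006]
eef_rot: [3.141, 0.0, 2.565]
force: [0.3, 1.0, 1.0]
grip_width: 0.0472
grip_force: 40.0
```

```bash
sed -i 's/o\["grip_width"\].round(4)/o["grip_width"],o["grip_force"]/;s/o\["qpos"\]\[5\].round(3)/o["qpos"][5]/' e.py; python3 e.py
```

```text
t 4.1833 pos [0.5233 0.1337 0.1006] rot [179.99   0.   146.97] q6 -0.8120204760338738 F [0.3 1.  1. ] w 0.04719869761020886 39.998819231987
tool shift x,y 0.0004 0.0001
```

Gripped at 47 mm with 40 N, close to the centre. Lifting straight up.

{"fn": "jog_arm", "kwargs": {"rows": [[[0,0,-0.005],0,0.035],[[0,0,-0.01],0,0.035],[[0,0,-0.01],0,0.035],[[0,0,-0.01],0,0.035],[[0,0,-0.01],0,0.035],[[0,0,-0.01],0,0.035],[[0,0,-0.01],0,0.035],[[0,0,-0.01],0,0.035],[[0,0,-0.01],0,0.035],[[0,0,-0.01],0,0.035],[[0,0,-0.01],0,0.035],[[0,0,-0.005],0,0.035]]}}

```text
time_s: 5.18
ee_pos: [0.5236, 0.1338, 0.2122]
eef_rot: [3.141, 0.001, 2.565]
force: [-0.4, 0.4, -3.1]
grip_width: 0.0473
grip_force: 40.0
```

{"fn": "jog_arm", "kwargs": {"rows": [[[0,0,0],0,0.035],[[0,0,0],0,0.035],[[0,0,0],0,0.035]]}}

```text
time_s: 5.43
ee_pos: [0.523, 0.1337, 0.2099]
eef_rot: [-3.141, -0.001, 2.565]
force: [0.9, 0.2, -3.7]
grip_width: 0.0475
grip_force: 40.0
```

```bash
cat > m.py <<'E'
from e import *
import sys
zt=float(sys.argv[1]);err()
for n in("top","scene"):
    p=camera(n);cv2.imwrite(f"pics/{n}_{sys.argv[2]}.png",cv2.resize(p["image"][100:300,140:440,::-1],None,fx=2.5,fy=2.5))
    w,x,y=slv(p);z=w[...,2]
    k=(abs(z-zt)<.006)&(abs(x)<.06)&(abs(y)<.09);q=np.c_[x[k],y[k]].astype(np.float32)
    print(n,"top face",k.sum(),cv2.minAreaRect(q),"z ends",z[k&(y<-.03)].mean(),z[k&(y>.03)].mean())
    k=(z>zt-.05)&(z<zt-.014)&(abs(x)<.06)&(abs(y)>.056)&(abs(y)<.09);print("spout",k.sum(),x[k].mean(),y[k].mean(),z[k].mean())
    k=(abs(z-(zt-.11))<.04)&(abs(x)<.06)&(abs(y)<.09);q=np.c_[x[k],y[k]];print("body",k.sum(),np.percentile(q,[2,98],axis=0).round(4).tolist(),"min z",np.percentile(z[k],1))
    k=(z>.066)&(z<.08)&(abs(x)<.06)&(abs(y)<.08);print("lip",k.sum(),np.percentile(x[k],[1,99]),np.percentile(y[k],[1,99]))
E
python3 m.py .268 up
```

```text
t 5.4333 pos [0.523  0.1337 0.2099] rot [-1.7996e+02 -4.0000e-02  1.4697e+02] q6 -0.8119737735463225 F [ 0.9  0.2 -3.7] w 0.047480937389074926 39.99424338340759
tool shift x,y 0.0002 0.0003
top top face 0 ((0.0, 0.0), (0.0, 0.0), 0.0) z ends nan nan
spout 0 nan nan nanm.py:8: RuntimeWarning: Mean of empty slice.
  print(n,"top face",k.sum(),cv2.minAreaRect(q),"z ends",z[k&(y<-.03)].mean(),z[k&(y>.03)].mean())
  ret = ret.dtype.type(ret / rcount)
m.py:9: RuntimeWarning: Mean of empty slice.
  k=(z>zt-.05)&(z<zt-.014)&(abs(x)<.06)&(abs(y)>.056)&(abs(y)<.09);print("spout",k.sum(),x[k].mean(),y[k].mean(),z[k].mean())
Traceback (most recent call last):
  File "m.py", line 10, in <module>
    k=(abs(z-(zt-.11))<.04)&(abs(x)<.06)&(abs(y)<.09);q=np.c_[x[k],y[k]];print("body",k.sum(),np.percentile(q,[2,98],axis=0).round(4).tolist(),"min z",np.percentile(z[k],1))
                                                                                              ~~~~~~~~~~~~~^^^^^^^^^^^^^^^^^
IndexError: index -1 is out of bounds for axis 0 with size 0
```

```bash
sed -i 's/for n in("top","scene")/for n in("scene",)/; s/print("spout",k.sum(),x/print("spout",k.sum(),k.any() and (x/; s/z\[k\].mean())$/z[k].mean()))/' m.py; python3 m.py .268 up2 2>&1 | grep -v Warn
```

```text
t 5.4833 pos [0.523  0.1337 0.2099] rot [-1.7996e+02 -5.0000e-02  1.4697e+02] q6 -0.8119715320315569 F [-0.1 -1.  -3.1] w 0.047344562088634495 39.99429166316986
tool shift x,y 0.0002 0.0003
scene top face 589 ((-0.002169482409954071, 0.0003422163426876068), (0.09959306567907333, 0.07215455174446106), 89.30718994140625) z ends 0.26807451880103256 0.26783138510162974
spout 96 (np.float64(-0.0023328278367344096), np.float64(0.06268118850020792), np.float64(0.24235892389019562))
body 1361 [[-0.026, -0.0474], [-0.0194, 0.0493]] min z 0.11931369933810568
lip 337 [-0.04283885  0.04261344] [-0.06978028  0.06668762]
```

View pics/scene_up2.png

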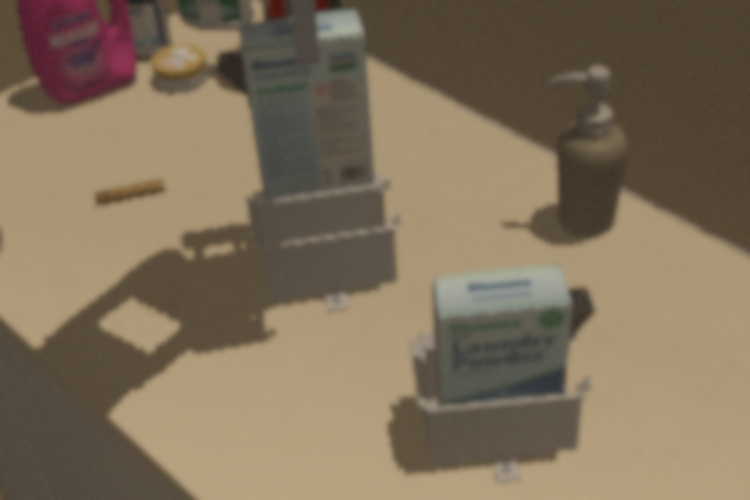

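The carton hangs level, clear of its sleeve (bottom at about (310,190) in the crop), with the spout still front left at (235,70). Nothing is near it, and the pump at (590,150) is well away. Next is the half turn (+180° about tool z; joint 6 ends near 2.33).

{"fn": "jog_arm", "kwargs": {"rows": [[[0,0,0],3,0.035],[[0,0,0],5,0.035],[[0,0,0],7,0.035],[[0,0,0],7,0.035],[[0,0,0],7,0.035],[[0,0,0],7,0.035],[[0,0,0],7,0.035],[[0,0,0],7,0.035],[[0,0,0],7,0.035],[[0,0,0],7,0.035],[[0,0,0],7,0.035],[[0,0,0],7,0.035]]}}

```text
time_s: 6.53
ee_pos: [0.5231, 0.1337, 0.2101]
eef_rot: [-3.141, 0.0, 1.198]
force: [-0.1, -0.6, -3.2]
grip_width: 0.0476
grip_force: 40.0
```

{"fn": "jog_arm", "kwargs": {"rows": [[[0,0,0],7,0.035],[[0,0,0],7,0.035],[[0,0,0],7,0.035],[[0,0,0],7,0.035],[[0,0,0],7,0.035],[[0,0,0],7,0.035],[[0,0,0],7,0.035],[[0,0,0],7,0.035],[[0,0,0],7,0.035],[[0,0,0],7,0.035],[[0,0,0],7,0.035],[[0,0,0],7,0.035]]}}

```text
time_s: 7.53
ee_pos: [0.5231, 0.1337, 0.2101]
eef_rot: [3.141, 0.001, -0.268]
force: [0.3, 0.6, -2.8]
grip_width: 0.0477
grip_force: 40.0
```

{"fn": "jog_arm", "kwargs": {"rows": [[[0,0,0],7,0.035],[[0,0,0],5,0.035],[[0,0,0],3,0.035],[[0,0,0],3,0.035],[[0,0,0],0,0.035],[[0,0,0],0,0.035],[[0,0,0],0,0.035]]}}

```text
time_s: 8.12
ee_pos: [0.5232, 0.1337, 0.2103]
eef_rot: [3.141, 0.0, -0.575]
force: [0.7, 0.1, -2.8]
grip_width: 0.0476
grip_force: 40.0
```

```bash
python3 m.py .268 turn 2>&1 | grep -v Warn
```

```text
t 8.1167 pos [0.5232 0.1337 0.2103] rot [ 1.7998e+02  2.0000e-02 -3.2930e+01] q6 2.3278470467475403 F [ 0.7  0.1 -2.8] w 0.047553721811054335 39.994359612464905
tool shift x,y -0.0003 -0.0002
scene top face 595 ((-0.0009296946227550507, -0.0015988722443580627), (0.09956637769937515, 0.074008047580719), 89.06609344482422) z ends 0.26836342488068116 0.2680964797413472
spout 104 (np.float64(-0.0019028329953342817), np.float64(-0.06391473340023156), np.float64(0.24297242224083798))
body 1354 [[-0.0259, -0.0497], [-0.0193, 0.0467]] min z 0.11885481980367833
lip 345 [-0.04270451  0.04210473] [-0.06987476  0.06665553]
```

View pics/scene_turn.png

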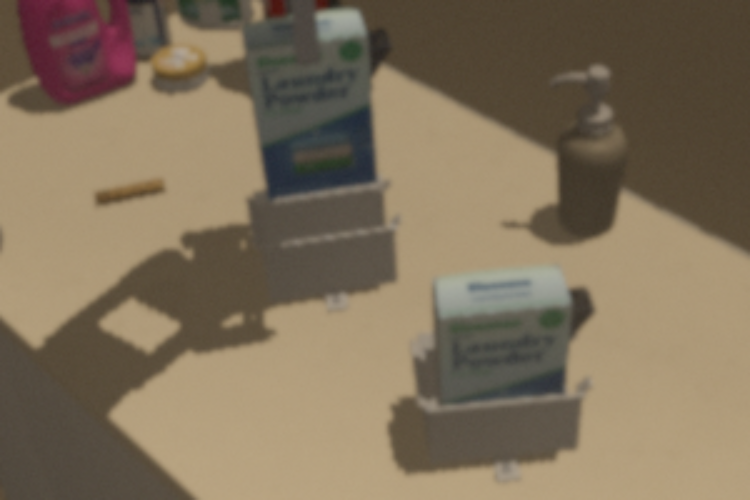

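The spout is now back right at (378,50) in the crop (measured y = -0.064). The carton is level and within about 2 mm of the sleeve's middle. Lowering.

{"fn": "jog_arm", "kwargs": {"rows": [[[0,0,0.005],0,0.035],[[0,0,0.01],0,0.035],[[0,0,0.01],0,0.035],[[0,0,0.01],0,0.035],[[0,0,0.01],0,0.035],[[0,0,0.01],0,0.035],[[0,0,0.01],0,0.035]]}}

```text
time_s: 8.75
ee_pos: [0.5231, 0.1336, 0.1443]
eef_rot: [3.141, 0.0, -0.576]
force: [0.3, 0.1, -3.9]
grip_width: 0.0472
grip_force: 40.0
```

{"fn": "jog_arm", "kwargs": {"rows": [[[0,0,0.01],0,0.035],[[0,0,0.01],0,0.035],[[0,0,0.01],0,0.035],[[0,0,0.006],0,0.035],[[0,0,0.004],0,0.035],[[0,0,0.002],0,0.035],[[0,0,0.001],0,0.035],[[0,0,0.001],0,0.035],[[0,0,0],0,0.035],[[0,0,0],0,0.035]]}}

```text
time_s: 9.58
ee_pos: [0.5234, 0.1337, 0.1019]
eef_rot: [-3.141, -0.0, -0.576]
force: [0.9, -0.6, -2.1]
grip_width: 0.0473
grip_force: 40.0
```

{"fn": "jog_arm", "kwargs": {"rows": [[[0,0,0.001],0,0.035],[[0,0,0.0005],0,0.035],[[0,0,0],0,0.035],[[0,0,0],0,0.035],[[0,0,0],0,0.035]]}}

```text
time_s: 10.0
ee_pos: [0.5235, 0.1337, 0.1006]
eef_rot: [-3.141, -0.001, -0.577]
force: [-1.9, -0.8, 5.7]
grip_width: 0.0473
grip_force: 40.0
```

```bash
python3 m.py .158 low 2>&1 | grep -v Warn
```

```text
t 10.0 pos [0.5235 0.1337 0.1006] rot [-1.7997e+02 -4.0000e-02 -3.3030e+01] q6 2.3296079000000063 F [-1.9 -0.8  5.7] w 0.047346213211119356 40.004096031188965
tool shift x,y -0.0006 0.0
scene top face 570 ((-0.005143463611602783, -0.0016682520508766174), (0.09911276400089264, 0.06540584564208984), 89.64839172363281) z ends 0.1586843838993599 0.15844308863918338
spout 97 (np.float64(-0.0011186240357990715), np.float64(-0.06394994251973717), np.float64(0.1317675717093461))
body 1690 [[-0.0405, -0.0631], [0.0365, 0.0631]] min z 0.009503724292676435
lip 463 [-0.04277937  0.04213581] [-0.06971243  0.06645264]
```

It is seated: the TCP is at the same height as at the grasp, and the force has turned upward. Releasing and withdrawing.

{"fn": "jog_arm", "kwargs": {"rows": [[[0,0,0],0,0.05],[[0,0,0],0,0.055],[[0,0,0],0,0.065],[[0,0,0],0,0.08],[[0,0,0],0,0.09],[[0,0,0],0,0.09],[[0,0,0],0,0.09],[[0,0,0],0,0.09]]}}

```text
time_s: 10.72
ee_pos: [0.5233, 0.1337, 0.1]
eef_rot: [-3.142, -0.0, -0.576]
force: [0.1, -0.1, 0.2]
grip_width: 0.0893
grip_force: 0.0
```

{"fn": "jog_arm", "kwargs": {"rows": [[[0,0,-0.01],0,0.09],[[0,0,-0.015],0,0.09],[[0,0,-0.02],0,0.09],[[0,0,-0.02],0,0.09],[[0,0,-0.02],0,0.09],[[0,0,-0.02],0,0.09],[[0,0,-0.02],0,0.09],[[0,0,-0.02],0,0.09],[[0,0,0],0,0.09],[[0,0,0],0,0.09],[[0,0,0],0,0.09],[[0,0,0],0,0.09]]}}

```text
time_s: 11.72
ee_pos: [0.5228, 0.1336, 0.2441]
eef_rot: [3.14, 0.001, -0.576]
force: [-1.3, -0.1, -1.3]
grip_width: 0.0905
grip_force: 0.0
```

```bash
python3 m.py .158 end 2>&1 | grep -v Warn
```

```text
t 11.7167 pos [0.5228 0.1336 0.2441] rot [ 1.7993e+02  7.0000e-02 -3.3030e+01] q6 2.329615845865009 F [-1.3 -0.1 -1.3] w 0.09052952024015683 0.0
tool shift x,y -0.0001 -0.0004
scene top face 649 ((-0.002379467710852623, -0.0019856207072734833), (0.09982305020093918, 0.05057888105511665), 89.38662719726562) z ends 0.15844021295945682 0.15856773434580687
spout 96 (np.float64(-0.0018295623332855702), np.float64(-0.06380381348049276), np.float64(0.1321517867874239))
body 1689 [[-0.0407, -0.0633], [0.036, 0.0632]] min z 0.009013814803873222
lip 468 [-0.04254308  0.04187469] [-0.06927508  0.06645087]
```

View pics/scene_end.png

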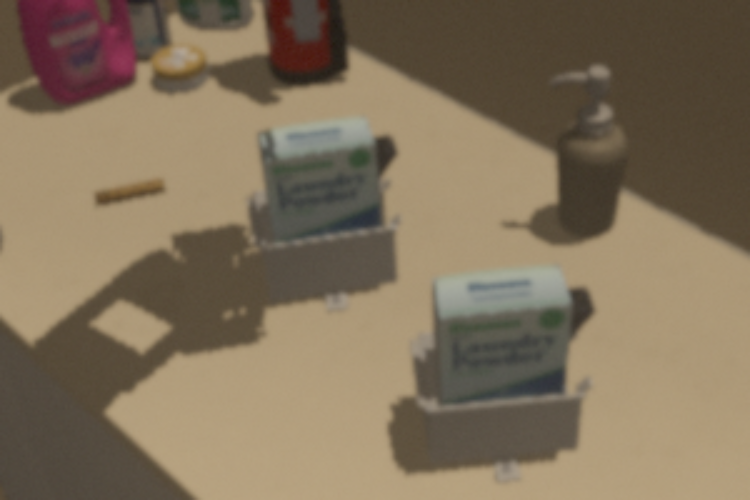

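The carton stands level and fully home (top at 158 mm, about 2 mm off the middle). Its spout is over the cut-down end at (385,155), and carton_b hasn't moved.

```bash
python3 -c "
from station import *
print(hand_in())"
```

```text
the job is handed in; nothing more can be done
None
```

I turned the back-to-front carton half round and slid it fully home in its own sleeve, spout over the cut-down end and released; carton_b looked unmoved in the last picture, and I handed the job in at about 12 s without seeing the verdict.

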